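Set up the mixing station beside the chromatograph

ROBOT

A 6-joint arm with a two-finger parallel gripper is mounted at the origin on the work surface. World frame = base frame: x ahead of the robot, y to its left, z up, the work surface at z = 0. Lengths are in m, angles in rad, forces in N, time in s.
With the tool pointing down it reaches from about 0.25 to 0.775 m from the base axis. Payload 4 kg.
Tool frame: the origin (TCP) lies midway between the tips of the shut fingers; the grasp point (between the pads) lies 19 mm behind it; y points along the fingers, x is the direction in which the jaws open and shut, and the axes are right-handed (so a half turn about y gives the same grasp; the last joint's range is limited). The gripper opens to 94 mm and grips with 3 to 60 N. Pads are 16 mm wide; open, the fingers measure 119 mm over their backs; the gripper's body (75 mm by 177 mm) begins 78 mm behind the grasp point.
Start: joints at [-0.103, 0.087, 1.371, -0, 1.684, -0.103], TCP at [0.55, -0, 0.206] pointing down, gripper open.
Joint ranges: [-3.1, 3.1], [-0.76, 2.03], [0.27, 2.55], [-1.08, 4.22], [0.17, 2.65], [-2.57, 2.57]. Speed limits (rad/s): [2.79, 2.79, 3.14, 3.14, 3.14, 3.14].

INTERFACE

Orientations are given as [roll, pitch, yaw] about the fixed x, y, z axes, in that order (R = Rz(yaw) Ry(pitch) Rx(roll)).
In Python, from bench import robot, snapshot, camera_info, ticket gives the robot as it stands.
- The arm moves only by the shell command python3 -m creep 'ROWS'. ROWS is JSON, a list of rows, each an object with "slide": the shift along the tool's x, y, z in mm, a list of three; "roll": the turn about the tool's y in degrees; "grip": the closure, from 0 (fully open) to 1 (shut). In form: [{"slide": [x, y, z], "roll": roll, "grip": grip}, ...]. A call has 1 to 20 rows; each row is the pose to reach, as a shift and turn from the pose commanded when the call began, along the tool's axes at that moment; what a row does not reach only later rows make up. A row lasts 1/12 s, in which the tool goes at most 41.7 mm and 7.16 degrees, less where a joint would pass 70% of its speed; a pose out of reach is approached as far as the arm can. A call with a gripper value outside its range is refused whole. The fingers move at their own pace and stop on an object; the grip force is fixed at half the most. Time passes only in rows, so rows that repeat a pose let the fingers close. It gives the time, the measured TCP pose, the force and the opening at its end, in the units of the state.
- robot.get_obs(): the state, without advancing time (a new reading comes with each control period).
- snapshot(name): name is "scene" or "side" or "wrist"; returns the picture (420x560x3 uint8, red, green, blue); there is no depth.
- camera_info(name): a dict with "fx", "fy", "cx", "cy" (pixels), "dist" ([k1, k2, p1, p2, k3] as OpenCV has them; the pictures are not rectified), "cam_to_world" (4x4, takes a point from camera to world coordinates). Camera axes: x right, y down, z forward; pixel columns grow to the right and rows downward; lengths in m; the calibration is good to about 2 mm. A picture is of the moment at which its call begins: read the wrist's pose just before it. camera_info takes no time and is no camera call; for the wrist camera it gives the pose at the moment of the call.
- ticket.close_job(): hands the job in, once; it reports no verdict.
The state is a dict: "time": time; "joint_positions": joint angles; "qvel": joint speeds; "joint_torque": joint torques, N m; "tool_pos": TCP position; "ee_rot": TCP orientation; "wrist_force": force on the tool from outside, world axes, zero at the start; "wrist_torque": the same for the moment, N m; "width": finger opening in m.
Only numpy, scipy, OpenCV 4.12 (cv2) and the standard library are available. Lean on these libraries where they do the work, as an engineer would, in place of code of your own. Each camera call takes 0.05 s, during which the arm holds its last target.

TASK

Set up the mixing station: first stand the open steel beaker in the middle of the stirrer's round plate and, once it stands there, put the knobbed cover on it so that its mouth is fully closed. Stand the amber bottle in the saucer between the stirrer and the balance, and the squat white jar in the saucer on the stirrer's other side, both upright and flat inside the rim (before or after the beaker, as you like). Let go of everything, and leave the measuring cylinder standing where it is.

Things in the scene. Friction and masses are not known exactly. Their poses are not given: they have to be found in the camera images.
- beaker_center (a point): Open, straight-sided steel beaker, loose, upright on the bench: 54 mm across, 70 mm high, wall 3 mm, floor 4 mm, empty, about 0.12 kg. This point is its centre, half-way up (35 mm above its foot); z is its axis.
- cover_knob (a point): Flat round steel cover, loose, lying on the bench: disc 70 mm across and 5 mm thick, with an upright black knob 16 mm across in its middle, from 5 to 38 mm above the disc's underside; about 0.09 kg. The underside is plain and flat. This point is on the knob, 26 mm above the underside; z is its axis. Pick it up by the knob, with the fingertips above the disc.
- bottle_center (a point): Amber bottle with a black cap, loose, upright on the bench, the tallest of the four: straight body 54 mm across up to 68 mm, then a shoulder and a cap 34 mm across, 100 mm high overall, about 0.2 kg. This point is its centre, 50 mm above its foot; z is its axis.
- jar_center (a point): Squat white jar with a plain white screw lid, loose, upright on the bench: 60 mm across up to 44 mm, lid 62 mm across, 60 mm high overall, about 0.15 kg. This point is its centre, 30 mm above its foot; z is its axis.
- stirrer_plate (a point): Magnetic stirrer, fixed: grey housing 110 x 110 x 30 mm with a small black knob on its robot side, and a white round plate 96 mm across on top, 35 mm above the bench. This point is the middle of the plate's upper face; z up.
- balance_pan (a point): Laboratory balance, fixed: white housing 140 (along x) x 110 mm, 24 mm high, with a black display strip and a round steel pan 80 mm across. This point is the middle of the pan's upper face, 30 mm above the bench; z up. Stirrer and balance stand in one row with the three saucers, left to right: saucer, device, saucer, device, saucer, neighbours about 130 mm apart; which of the two is on the left varies.
- saucer_a: Round grey saucer, fixed, one of three alike (outer one on the left, middle one, outer one on the right; which name is where varies): 87 mm across, rim 9 mm high and 3 mm thick, so 81 mm across inside; inner floor 4 mm above the bench. Origin: centre of the underside, on the bench.
- saucer_b: Round grey saucer, fixed, one of three alike (outer one on the left, middle one, outer one on the right; which name is where varies): 87 mm across, rim 9 mm high and 3 mm thick, so 81 mm across inside; inner floor 4 mm above the bench. Origin: centre of the underside, on the bench.
- saucer_c: Round grey saucer, fixed, one of three alike (outer one on the left, middle one, outer one on the right; which name is where varies): 87 mm across, rim 9 mm high and 3 mm thick, so 81 mm across inside; inner floor 4 mm above the bench. Origin: centre of the underside, on the bench.
- cylinder_center (a point): Bystander: slender clear measuring cylinder on a round white foot, loose, 138 mm high, tube 26 mm and foot 54 mm across. It stands off to the left of the work and is to be left alone. This point is on its axis, 69 mm above the bench.

How it is judged:
By the outcome, as a careful person would: the job done as asked, in the order asked, and still so for the second after the job is handed in, with the robot touching nothing.
It also fails if it takes over 99 s, if anything falls off the work surface, if the arm or the gripper's body presses on something with over 40 N, if the wrist force passes 120 N, or if a joint passes its speed limit or range.

## Working session

There is one attempt and no reset: what is moved stays moved. The work goes in short steps, Python scripts to look and compute and a shell command to move; the robot and the scene stay as the last step left them, time stands still between calls to the robot, and variables do not carry over. Pictures are saved under pics/ and viewed, and the job is handed in when it is done.

```bash
ls; mkdir -p pics; python3 - <<'E'
from bench import robot, snapshot, camera_info
import cv2
o=robot.get_obs(); print(o)
for n in ["scene","side","wrist"]:
    i=camera_info(n); print(n,i)
    cv2.imwrite(f"pics/{n}0.png",snapshot(n)[:,:,::-1])
E
```

```text
pics
{'time': 0.0, 'joint_positions': array([-1.03115804e-01,  8.79559091e-02,  1.37226724e+00,  2.03221211e-05,
        1.68360524e+00, -1.03116477e-01]), 'qvel': array([-0.00257765, -0.00026692, -0.00042653,  0.00112355,  0.0004805 ,
       -0.00069338]), 'joint_torque': array([ 1.28542815e-03, -3.40182602e+01, -3.02423716e+01,  7.18220207e-02,
        3.29729996e-02, -1.13141955e-04]), 'tool_pos': array([5.49440945e-01, 5.16591019e-05, 2.04297114e-01]), 'ee_rot': array([-1.57054610e+00,  2.22177743e-03,  3.21596090e-06]), 'wrist_force': array([-0.28045779,  0.00564206,  0.33093248]), 'wrist_torque': array([-0.02052372, -0.02193705, -0.05740263]), 'width': 0.09401803759448717}
scene {'fx': 540.0928657376322, 'fy': 540.0928657376322, 'cx': 276.0062277094917, 'cy': 211.0078594714671, 'dist': array([0.01893239, 0.        , 0.        , 0.        , 0.        ]), 'cam_to_world': array([[ 0.88969066,  0.34763916, -0.29596884,  0.89931989],
       [ 0.45655185, -0.67271818,  0.58224621, -0.65197389],
       [ 0.00330796, -0.65314414, -0.75722638,  1.03258476],
       [ 0.        ,  0.     
[... 326 characters left out ...]
3, -0.75867476,  0.83901897],
       [ 0.00399807, -0.75923071, -0.6508093 ,  0.71382923],
       [ 0.        ,  0.        ,  0.        ,  1.        ]])}
wrist {'fx': 316.9991007145841, 'fy': 316.9991007145841, 'cx': 279.296074800554, 'cy': 208.41191524498782, 'dist': array([-0.02432812,  0.        ,  0.        ,  0.        ,  0.        ]), 'cam_to_world': array([[ 9.99998787e-01,  4.00847243e-04, -1.50541798e-03,
         5.49182776e-01],
       [ 3.35201427e-05, -9.71642974e-01, -2.36452806e-01,
         6.76120217e-02],
       [-1.55751026e-03,  2.36452469e-01, -9.71641809e-01,
         3.84008614e-01],
       [ 0.00000000e+00,  0.00000000e+00,  0.00000000e+00,
         1.00000000e+00]])}
```

View pics/scene0.png

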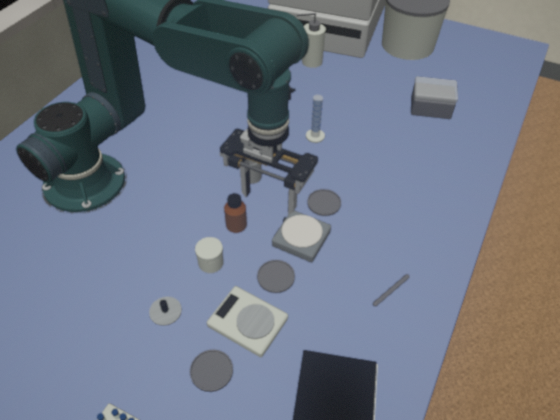

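View pics/side0.png

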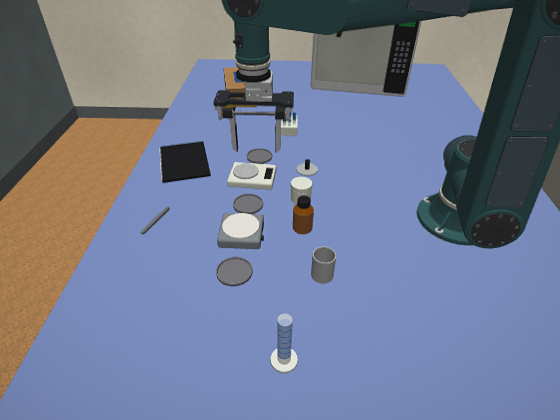

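View pics/wrist0.png

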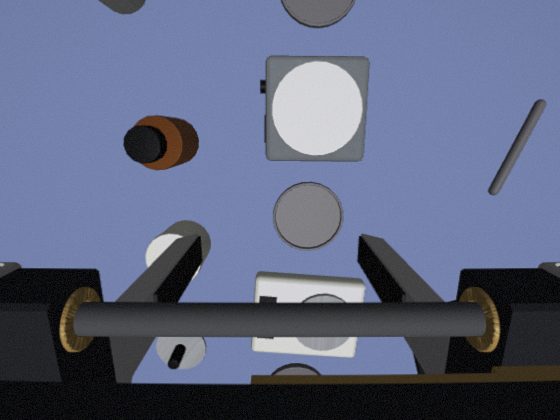

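```bash
cat > h.py <<'E'
import numpy as np, cv2
from bench import robot, snapshot, camera_info
def ray(ci,uv):
    K=np.array([[ci['fx'],0,ci['cx']],[0,ci['fy'],ci['cy']],[0,0,1]])
    p=cv2.undistortPoints(np.array([[uv]],float),K,np.array(ci['dist']))[0,0]
    M=np.array(ci['cam_to_world']); d=M[:3,:3]@np.array([p[0],p[1],1.]); return M[:3,3],d/np.linalg.norm(d)
def plane(ci,uv,z):
    o,d=ray(ci,uv); return o+d*(z-o[2])/d[2]
def tri(*cu):
    A=np.zeros((3,3));b=np.zeros(3);R=[ray(c,u) for c,u in cu]
    for o,d in R:
        P=np.eye(3)-np.outer(d,d);A+=P;b+=P@o
    x=np.linalg.solve(A,b); return x,[np.linalg.norm((np.eye(3)-np.outer(d,d))@(x-o))*1000 for o,d in R]
def proj(ci,X):
    K=np.array([[ci['fx'],0,ci['cx']],[0,ci['fy'],ci['cy']],[0,0,1]])
    M=np.linalg.inv(np.array(ci['cam_to_world']));r=cv2.Rodrigues(M[:3,:3])[0]
    return cv2.projectPoints(np.array([X],float),r,M[:3,3],K,np.array(ci['dist']))[0][0,0]
E
python3 - <<'E'
import cv2
a=cv2.imread('pics/scene0.png')[130:400,130:360]; cv2.imwrite('pics/sceneZ.png',cv2.resize(a,None,fx=2.2,fy=2.2,interpolation=cv2.INTER_CUBIC))
a=cv2.imread('pics/side0.png')[140:300,200:360]; cv2.imwrite('pics/sideZ.png',cv2.resize(a,None,fx=3.7,fy=3.7,interpolation=cv2.INTER_CUBIC))
E
```

```text
(no output)
```

View pics/sceneZ.png

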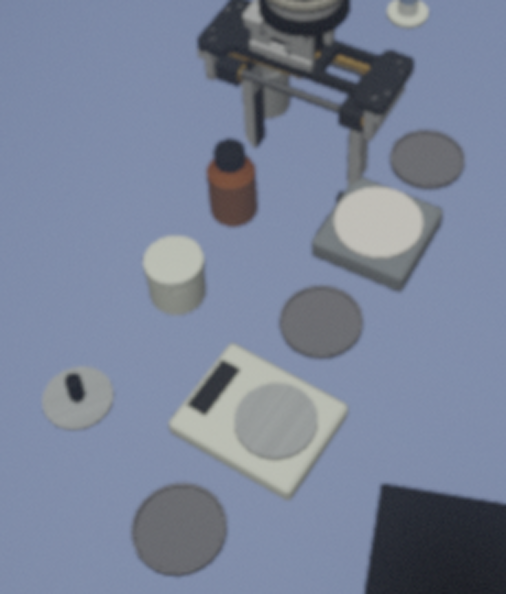

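View pics/sideZ.png

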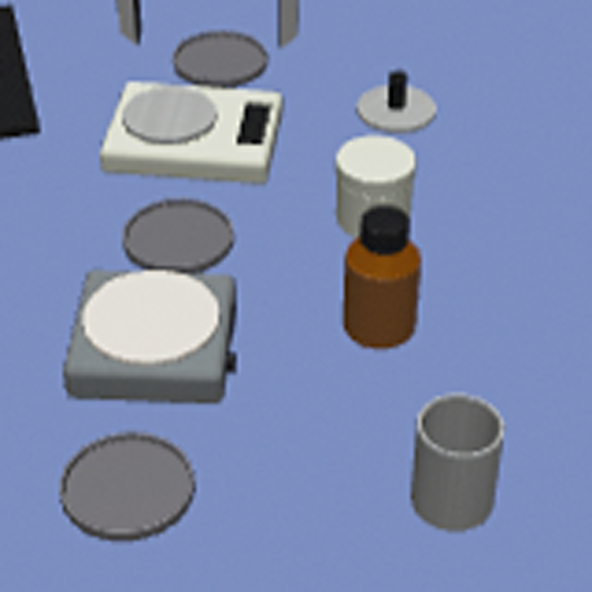

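```bash
cat > px.py <<'E'
import cv2,sys
im=cv2.imread(sys.argv[1])
for a in sys.argv[2:]:
    u,v=map(int,a.split(','));print(a,im[v,u],cv2.cvtColor(im,cv2.COLOR_BGR2HSV)[v,u])
E
echo scene;python3 px.py pics/scene0.png 302,228 324,202 277,276 211,370 208,248 210,264 255,322 160,312 165,306 235,215 234,201 270,300 285,238
echo side; python3 px.py pics/side0.png 240,225 234,270 248,204 260,156 302,183 302,192 245,170 303,170 307,163 303,217 303,201 323,270 323,254 323,248 330,200 240,240
echo wrist;python3 px.py pics/wrist0.png 317,108 307,215 147,143 180,130 200,235 165,255 320,310 290,350 400,200 360,60
```

```text
scene
302,228 [184 191 192] [ 26  11 192]
324,202 [114 110 108] [110  13 114]
277,276 [113 109 108] [114  11 113]
211,370 [112 107 105] [111  16 112]
208,248 [180 189 186] [ 40  12 189]
210,264 [131 138 135] [ 43  13 138]
255,322 [156 156 153] [ 90   5 156]
160,312 [154 155 151] [ 83   7 155]
165,306 [50 40 36] [111  71  50]
235,215 [ 65  78 112] [  8 107 112]
234,201 [58 48 45] [113  57  58]
270,300 [170 142 129] [110  62 170]
285,238 [173 178 180] [ 21  10 180]
side
240,225 [216 224 227] [ 22  12 227]
234,270 [123 118 119] [126  10 123]
248,204 [119 115 115] [120   9 119]
260,156 [118 114 114] [120   9 118]
302,183 [211 223 221] [ 35  14 223]
302,192 [120 130 129] [ 33  20 130]
245,170 [181 182 180] [ 75   3 182]
303,170 [176 178 175] [ 70   4 178]
307,163 [20 19 21] [165  24  21]
303,217 [27 53 84] [ 14 173  84]
303,201 [34 33 32] [105  15  34]
323,270 [98 98 98] [ 0  0 98]
323,254 [98 99 99] [30  3 99]
323,248 [96 97 98] [15  5 98]
330,200 [193 143 123] [111  92 193]
240,240 [136 134 127] [ 97  17 136]
wrist
317,108 [215 212 211] [113   5 215]
307,215 [131 125 128] [135  12 131]
147,143 [30 23 25] [129  60  30]
180,130 [22 34 47] [ 14 136  47]
200,235 [70 73 74] [23 14 74]
165,255 [68 65 68] [150  11  68]
320,310 [47 42 44] [132  27  47]
290,350 [210 211 211] [ 30   1 211]
400,200 [173 130 116] [113  84 173]
360,60 [111 106 100] [104  25 111]
```

```bash
cat > seg.py <<'E'
from h import *
def ell(im,roi,vlo,vhi,slo=0,shi=40,name=''):
    x0,y0,x1,y1=roi; hsv=cv2.cvtColor(im,cv2.COLOR_BGR2HSV)
    m=((hsv[...,2]>=vlo)&(hsv[...,2]<=vhi)&(hsv[...,1]>=slo)&(hsv[...,1]<=shi)).astype(np.uint8)*255
    r=np.zeros_like(m); r[y0:y1,x0:x1]=m[y0:y1,x0:x1]
    cs,_=cv2.findContours(r,cv2.RETR_EXTERNAL,cv2.CHAIN_APPROX_NONE)
    c=max(cs,key=cv2.contourArea); h=cv2.convexHull(c)
    return cv2.fitEllipse(c), c
E
cat > m1.py <<'E'
from seg import *
S=cv2.imread('pics/scene0.png');D=cv2.imread('pics/side0.png');W=cv2.imread('pics/wrist0.png')
cs,cd,cw=[camera_info(n) for n in('scene','side','wrist')]
T={
'plate':[(S,(272,208,332,256),160,255,0,30),(D,(215,205,268,242),190,255,0,30)],
'saucL':[(S,(303,185,345,218),80,130,0,30),(D,(212,253,258,290),80,150,0,35)],
'saucM':[(S,(254,258,300,294),80,130,0,30),(D,(231,192,265,213),80,150,0,35)],
'jarlid':[(S,(193,236,226,260),165,255,0,30),(D,(289,176,314,192),190,255,0,40)],
'cover':[(S,(145,292,185,328),135,255,0,30),(D,(294,160,320,177),150,255,0,40)],
}
vs=S.copy();vd=D.copy()
for k,(a,b) in T.items():
    ea,ca=ell(*a);eb,cb=ell(*b)
    cv2.ellipse(vs,ea,(0,0,255),1);cv2.ellipse(vd,eb,(0,0,255),1)
    x,r=tri((cs,ea[0]),(cd,eb[0]))
    print(k,np.round(ea[0]+ea[1]),np.round(eb[0]+eb[1]),(x*1000).round(1),np.round(r,1))
cv2.imwrite('pics/es.png',cv2.resize(vs[150:400,130:360],None,fx=2.3,fy=2.3));cv2.imwrite('pics/ed.png',cv2.resize(vd[140:300,200:360],None,fx=3.7,fy=3.7))
E
python3 m1.py
```

```text
plate [302. 230.  31.  39.] [240. 225.  24.  36.] [589.8  90.8  32.6] [0.2 0.2]
saucL [324. 202.  24.  31.] [234. 271.  26.  35.] [591.4 221.9   3.8] [0. 0.]
saucM [276. 276.  31.  36.] [248. 203.  17.  29.] [584.9 -35.2   3.9] [0.5 0.5]
jarlid [208. 247.  21.  27.] [301. 182.  11.  20.] [432.1 -69.3  58.8] [0.4 0.4]
cover [165. 310.  27.  32.] [307. 169.  10.  20.] [ 412.1 -224.3    2.9] [0.7 0.7]
```

View pics/es.png

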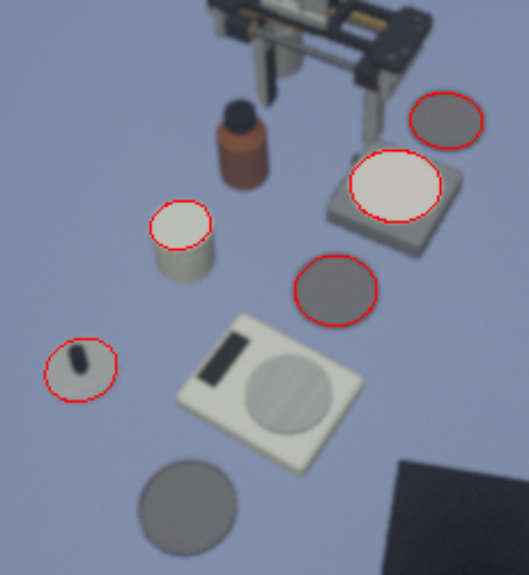

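View pics/ed.png

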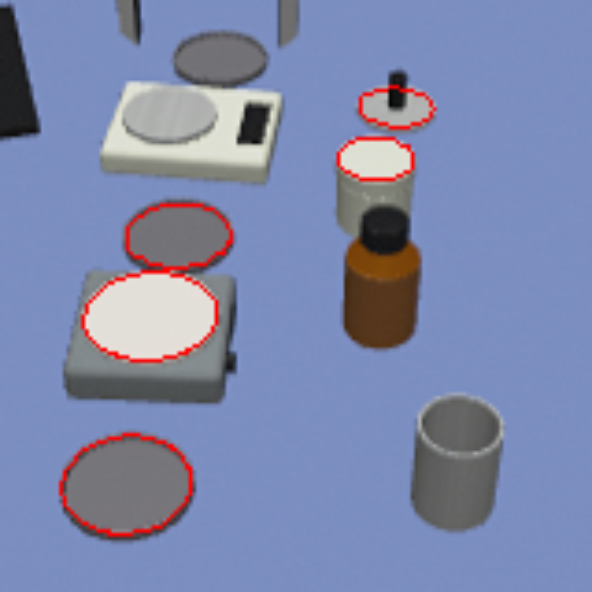

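```bash
cat > m2.py <<'E'
from seg import *
S=cv2.imread('pics/scene0.png');D=cv2.imread('pics/side0.png')
cs,cd,cw=[camera_info(n) for n in('scene','side','wrist')]
# beaker: bounding box of mask in side
e,c=ell(D,(305,240,345,290),0,255,0,60); print('beaker bbox',cv2.boundingRect(c))
x,y,w,h=cv2.boundingRect(c)
# left/right silhouette at rim, rim centre row = y + semi-minor
for u in [(x+w/2,y+8.),(324.3,254.9)]:
    p=plane(cd,u,.07);print('beaker rim',(p*1000).round(1))
# base: bottom edge is the near foot edge: front point
p=plane(cd,(x+w/2-1,y+h-.5),0);print('beaker foot near edge',(p*1000).round(1))
for u in [(304.6,198.1)]: print('cap side',(plane(cd,u,.1)*1000).round(1))
print('cap scene',(plane(cs,(234.5,198.2),.1)*1000).round(1))
x,r=tri((cd,(304.6,198.1)),(cs,(234.5,198.2)));print('cap tri',(x*1000).round(1),r)
# cylinder foot, knob top
print('cyl',(plane(cd,(284,360),.0)*1000).round(1),'knobtop',(plane(cd,(307.3,160.3),.038)*1000).round(1),(plane(cs,(163.6,302),.038)*1000).round(1))
x,r=tri((cd,(307.3,160.3)),(cs,(163.6,302)));print('knob tri',(x*1000).round(1),r)
E
python3 m2.py
```

```text
beaker bbox (311, 246, 26, 38)
beaker rim [380.5 220.7  70. ]
beaker rim [379.9 223.5  70. ]
beaker foot near edge [378.6 248.8   0. ]
cap side [424.8  55.1 100. ]
cap scene [431.   55.8 100. ]
cap tri [427.6  56.2  99.5] [np.float64(2.953616261315112), np.float64(2.9536162613150676)]
cyl [463.3 444.8   0. ] knobtop [ 411.4 -219.8   38. ] [ 415.2 -223.1   38. ]
knob tri [ 412.6 -222.2   35.8] [np.float64(1.4217847715821497), np.float64(1.4217847715819711)]
```

```bash
python3 -m creep '[{"slide":[-170,0,180],"roll":0,"grip":0},{"slide":[-170,0,180],"roll":0,"grip":0},{"slide":[-170,0,180],"roll":0,"grip":0},{"slide":[-170,0,180],"roll":0,"grip":0},{"slide":[-170,0,180],"roll":0,"grip":0},{"slide":[-170,0,180],"roll":0,"grip":0},{"slide":[-170,0,180],"roll":0,"grip":0},{"slide":[-170,0,180],"roll":0,"grip":0}]'
python3 - <<'E'
from h import *
import json
o=robot.get_obs();print(o['tool_pos'],o['ee_rot'],o['time'])
ci=camera_info('wrist');np.save('w1.npy',ci['cam_to_world']);cv2.imwrite('pics/w1.png',snapshot('wrist')[:,:,::-1])
cv2.imwrite('pics/scene1.png',snapshot('scene')[:,:,::-1])
E
```

```text
time: 0.82
tool_pos: [0.3789, 0.1811, 0.2056]
ee_rot: [-1.571, -0.001, 0.004]
wrist_force: [-0.5, -0.1, 0.0]
width: 0.094
[0.37894154 0.18110459 0.20561077] [-1.57091339e+00 -9.79340411e-04  4.20248931e-03] 0.8167
```

View pics/w1.png

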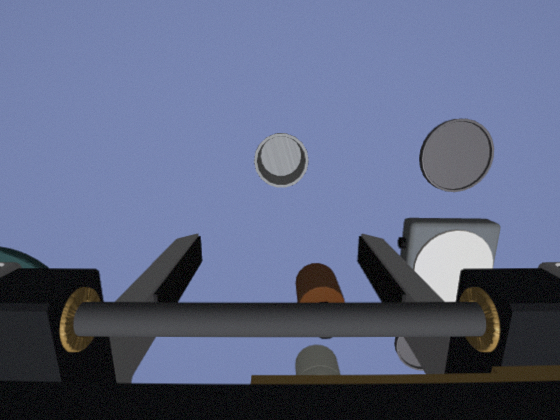

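View pics/scene1.png

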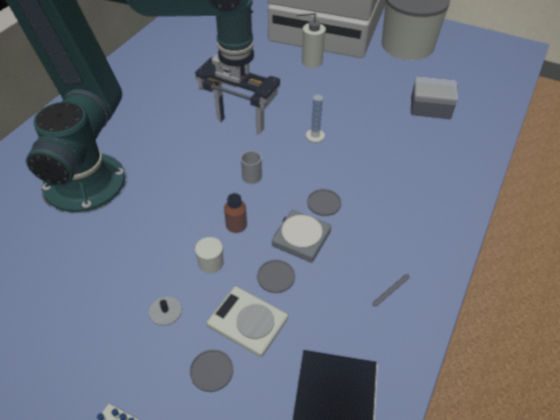

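```bash
python3 - <<'E'
from seg import *
cs,cd,cw=[camera_info(n) for n in('scene','side','wrist')]; cw['cam_to_world']=np.load('w1.npy')
W=cv2.imread('pics/w1.png');S=cv2.imread('pics/scene1.png')
e,c=ell(W,(245,125,320,195),0,255,0,55);print('beaker w',e,cv2.boundingRect(c))
e2,c2=ell(S,(236,145,268,188),0,255,0,45);print('scene',cv2.boundingRect(c2))
x,y,w,h=cv2.boundingRect(c2); us=(x+w/2-.5,y+7.); ud=(323.7,254.5)
print('w70',plane(cw,e[0],.07)*1000,'s70',plane(cs,us,.07)*1000)
X,r=tri((cw,e[0]),(cs,us),(cd,ud));print((X*1000).round(1),r)
X,r=tri((cw,e[0]),(cd,ud));print((X*1000).round(1),r)
e,c=ell(W,(405,110,505,200),80,150,0,35);print('saucL',plane(cw,e[0],.006)*1000)
E
```

```text
beaker w ((280.8184509277344, 159.9086456298828), (53.24235534667969, 53.87013626098633), 5.457035064697266) (254, 133, 55, 55)
scene (241, 151, 21, 33)
w70 [379.84470435 221.20260139  70.        ] s70 [383.84613197 218.74125111  70.        ]
[381.1 220.9  67.7] [np.float64(1.2325556426827295), np.float64(1.3958638675707182), np.float64(0.6065581035618676)]
[380.5 221.   68.5] [np.float64(0.6160112548581725), np.float64(0.6160112548581921)]
saucL [590.99586856 222.97254393   6.        ]
```

```bash
python3 -m creep '[{"slide":[1,0,40],"roll":0,"grip":0},{"slide":[1,40,40],"roll":0,"grip":0},{"slide":[1,80,40],"roll":0,"grip":0},{"slide":[1,120,40],"roll":0,"grip":0},{"slide":[1,155,40],"roll":0,"grip":0},{"slide":[1,183,40],"roll":0,"grip":0},{"slide":[1,183,40],"roll":0,"grip":0},{"slide":[1,183,40],"roll":0,"grip":0},{"slide":[1,183,40],"roll":0,"grip":1},{"slide":[1,183,40],"roll":0,"grip":1},{"slide":[1,183,40],"roll":0,"grip":1},{"slide":[1,183,40],"roll":0,"grip":1},{"slide":[1,183,40],"roll":0,"grip":1},{"slide":[1,183,40],"roll":0,"grip":1}]'
```

```text
time: 2.08
tool_pos: [0.3815, 0.2202, 0.0233]
ee_rot: [-1.57, -0.002, 0.0]
wrist_force: [0.0, 0.1, -0.8]
width: 0.0576
```

```bash
python3 -m creep '[{"slide":[0,0,0],"roll":0,"grip":1},{"slide":[0,0,0],"roll":0,"grip":1},{"slide":[0,0,0],"roll":0,"grip":1},{"slide":[0,-30,0],"roll":0,"grip":1},{"slide":[0,-70,0],"roll":0,"grip":1},{"slide":[0,-100,0],"roll":0,"grip":1},{"slide":[0,-120,0],"roll":0,"grip":1}]'
```

```text
time: 2.67
tool_pos: [0.3821, 0.2204, 0.1455]
ee_rot: [-1.569, -0.004, 0.0]
wrist_force: [1.4, -0.2, -0.6]
width: 0.0544
```

```bash
python3 -m creep '[{"slide":[208,0,-130],"roll":0,"grip":1},{"slide":[208,0,-130],"roll":0,"grip":1},{"slide":[208,0,-130],"roll":0,"grip":1},{"slide":[208,0,-130],"roll":0,"grip":1},{"slide":[208,0,-130],"roll":0,"grip":1},{"slide":[208,0,-130],"roll":0,"grip":1},{"slide":[208,0,-130],"roll":0,"grip":1},{"slide":[208,40,-130],"roll":0,"grip":1},{"slide":[208,60,-130],"roll":0,"grip":1},{"slide":[208,76,-130],"roll":0,"grip":1},{"slide":[208,76,-130],"roll":0,"grip":1},{"slide":[208,76,-130],"roll":0,"grip":1}]'
cat > shot.py <<'E'
from h import *
import sys
t=sys.argv[1]
for n in sys.argv[2:]:
    M=camera_info(n)['cam_to_world'];np.save(f'{n}_{t}.npy',M)
    a=snapshot(n)[:,:,::-1];cv2.imwrite(f'pics/{n}_{t}.png',a)
print(robot.get_obs()['time'])
E
python3 shot.py b scene side
python3 - <<'E'
import cv2
a=cv2.resize(cv2.imread('pics/scene_b.png')[140:280,230:370],None,fx=3.6,fy=3.6)
b=cv2.resize(cv2.imread('pics/side_b.png')[150:290,170:310],None,fx=3.6,fy=3.6)
cv2.imwrite('pics/bb.png',cv2.resize(cv2.hconcat([a,b]),None,fx=.79,fy=.79))
E
```

```text
time: 3.67
tool_pos: [0.5876, 0.0901, 0.0648]
ee_rot: [-1.571, 0.004, 0.0]
wrist_force: [-0.1, -0.5, -0.5]
width: 0.0545
3.7667
```

View pics/bb.png

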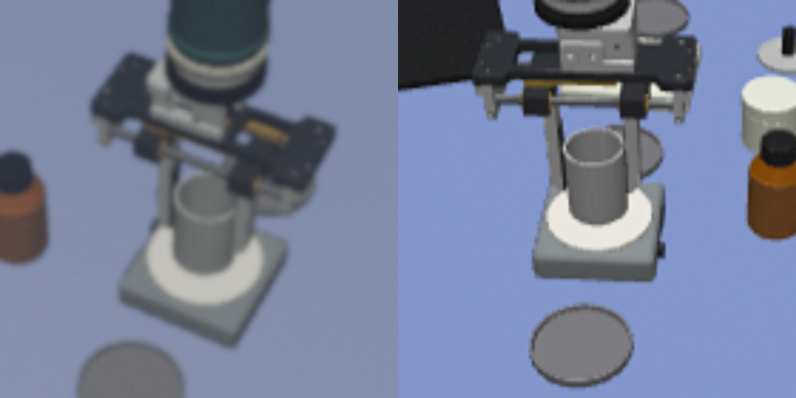

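```bash
python3 -m creep '[{"slide":[2,3,0],"roll":0,"grip":1},{"slide":[2,5,0],"roll":0,"grip":1},{"slide":[2,7,0],"roll":0,"grip":1},{"slide":[2,7,0],"roll":0,"grip":1},{"slide":[2,7,0],"roll":0,"grip":1}]'
```

```text
time: 4.18
tool_pos: [0.591, 0.09, 0.0596]
ee_rot: [-1.571, -0.0, 0.0]
wrist_force: [-0.6, 0.1, -0.8]
width: 0.0542
```

```bash
python3 -m creep '[{"slide":[0,1,0],"roll":0,"grip":1},{"slide":[0,1.5,0],"roll":0,"grip":1},{"slide":[0,1.5,0],"roll":0,"grip":1}]'; python3 -m creep '[{"slide":[0,0.5,0],"roll":0,"grip":1},{"slide":[0,1,0],"roll":0,"grip":1},{"slide":[0,1,0],"roll":0,"grip":1}]'
```

```text
time: 4.43
tool_pos: [0.5911, 0.09, 0.0582]
ee_rot: [-1.571, -0.0, 0.0]
wrist_force: [-0.5, -0.1, -1.1]
width: 0.0544
time: 4.68
tool_pos: [0.5911, 0.09, 0.0582]
ee_rot: [-1.571, -0.001, 0.0]
wrist_force: [-2.2, -0.5, 5.0]
width: 0.0546
```

```bash
python3 -m creep '[{"slide":[0,0,0],"roll":0,"grip":0},{"slide":[0,0,0],"roll":0,"grip":0},{"slide":[0,0,0],"roll":0,"grip":0},{"slide":[0,0,0],"roll":0,"grip":0},{"slide":[0,0,0],"roll":0,"grip":0},{"slide":[0,0,0],"roll":0,"grip":0},{"slide":[0,-20,0],"roll":0,"grip":0},{"slide":[0,-60,0],"roll":0,"grip":0},{"slide":[0,-100,0],"roll":0,"grip":0},{"slide":[0,-140,0],"roll":0,"grip":0},{"slide":[0,-140,0],"roll":0,"grip":0},{"slide":[0,-140,-40],"roll":0,"grip":0},{"slide":[0,-140,-60],"roll":0,"grip":0},{"slide":[0,-140,-60],"roll":0,"grip":0},{"slide":[0,-140,-60],"roll":0,"grip":0}]'
python3 shot.py c wrist side scene
```

```text
time: 5.93
tool_pos: [0.591, 0.0294, 0.1967]
ee_rot: [-1.57, 0.0, -0.002]
wrist_force: [-0.2, 0.6, 0.7]
width: 0.094
6.0833
```

View pics/wrist_c.png

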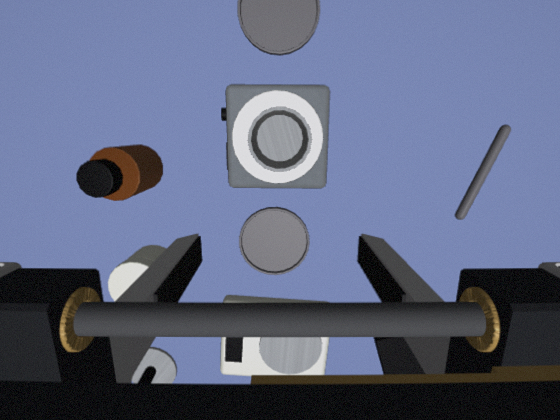

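View pics/side_c.png

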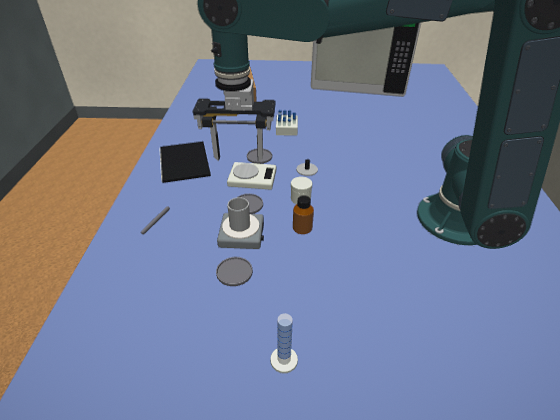

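```bash
python3 - <<'E'
from seg import *
cw=camera_info('wrist'); cw['cam_to_world']=np.load('wrist_c.npy')
W=cv2.imread('pics/wrist_c.png')
e,c=ell(W,(228,86,328,186),180,255,0,25);print('plate',e,plane(cw,e[0],.035)*1000)
hsv=cv2.cvtColor(W,cv2.COLOR_BGR2HSV)
m=np.zeros(W.shape[:2],np.uint8);cv2.circle(m,(280,138),42,255,-1)
m2=((hsv[...,2]<180)&(m>0)).astype(np.uint8)*255
cs,_=cv2.findContours(m2,cv2.RETR_EXTERNAL,cv2.CHAIN_APPROX_NONE);c=max(cs,key=cv2.contourArea);e=cv2.fitEllipse(c);print('beaker',e,plane(cw,e[0],.105)*1000, 'diam mm',54)
e,c=ell(W,(238,205,310,275),80,150,0,35);print('saucM',e,plane(cw,e[0],.007)*1000)
# cap
m=np.zeros(W.shape[:2],np.uint8);m[150:205,70:125]=(hsv[150:205,70:125,2]<45)*255
cs,_=cv2.findContours(m,cv2.RETR_EXTERNAL,cv2.CHAIN_APPROX_NONE);c=max(cs,key=cv2.contourArea);e=cv2.fitEllipse(c);print('cap',e,plane(cw,e[0],.1)*1000,plane(cw,(94,180),.1)*1000)
E
```

```text
plate ((277.12493896484375, 136.3957977294922), (89.46802520751953, 91.54698181152344), 0.04545099660754204) [588.28072597  91.91739412  35.        ]
beaker ((279.30389404296875, 138.7771759033203), (62.56330108642578, 64.2698974609375), 3.0548436641693115) [590.54670921  90.98526189 105.        ] diam mm 54
saucM ((273.7216491699219, 240.9501953125), (65.28885650634766, 68.90833282470703), 88.96209716796875) [583.48103057 -33.97177652   7.        ]
cap ((99.3773193359375, 177.46934509277344), (36.76427459716797, 44.96859359741211), 88.80545806884766) [431.57903522  58.2139976  100.        ] [426.44007981  55.98481083 100.        ]
```

```bash
python3 -m creep '[{"slide":[-179,0,-295],"roll":0,"grip":0},{"slide":[-179,0,-295],"roll":0,"grip":0},{"slide":[-179,0,-295],"roll":0,"grip":0},{"slide":[-179,0,-295],"roll":0,"grip":0},{"slide":[-179,0,-295],"roll":0,"grip":0},{"slide":[-179,0,-295],"roll":0,"grip":0},{"slide":[-179,0,-295],"roll":0,"grip":0},{"slide":[-179,0,-295],"roll":0,"grip":0},{"slide":[-179,0,-295],"roll":0,"grip":0},{"slide":[-179,0,-295],"roll":0,"grip":0},{"slide":[-179,0,-295],"roll":0,"grip":0},{"slide":[-179,0,-295],"roll":0,"grip":0}]'
python3 shot.py d wrist scene
```

```text
time: 7.08
tool_pos: [0.413, -0.2635, 0.1969]
ee_rot: [-1.57, -0.001, 0.002]
wrist_force: [0.1, -0.8, -0.5]
width: 0.0936
7.1833
```

View pics/wrist_d.png

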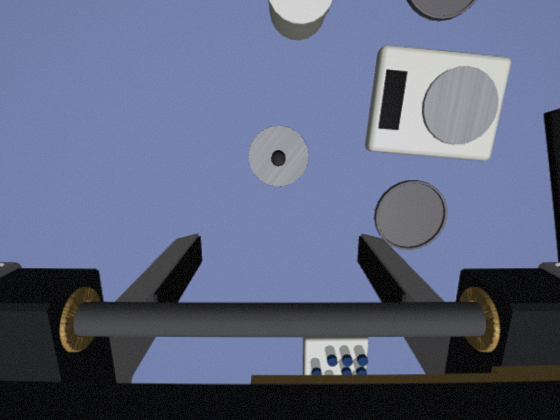

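```bash
python3 - <<'E'
from seg import *
cw=camera_info('wrist'); cw['cam_to_world']=np.load('wrist_d.npy');cs=camera_info('scene')
W=cv2.imread('pics/wrist_d.png');S=cv2.imread('pics/scene_d.png')
e,c=ell(W,(240,115,320,195),120,255,0,40);print('disc',e,plane(cw,e[0],.005)*1000)
X,r=tri((cw,e[0]),(cs,(165,310)));print(X*1000,r)
print('knob',plane(cw,(278.5,158),.038)*1000, 'rack',plane(cw,(336,338),.04)*1000)
X,r=tri((cw,(278.5,157.7)),(cs,(163.6,302)));print('knob top tri',X*1000,r)
E
```

```text
disc ((278.05303955078125, 155.566650390625), (58.380306243896484, 59.25992202758789), 179.53848266601562) [ 411.11278631 -223.0855301     5.        ]
[ 411.45697314 -222.98416857    1.70508834] [np.float64(0.49024821569622845), np.float64(0.4902482156962521)]
knob [ 411.67805718 -223.23476205   38.        ] rack [ 482.15195698 -440.1738039    40.        ]
knob top tri [ 412.54497574 -222.37319231   34.37224305] [np.float64(1.205132295730091), np.float64(1.2051322957299968)]
```

```bash
python3 -m creep '[{"slide":[-1,0,40],"roll":0,"grip":0.5},{"slide":[-1,30,40],"roll":0,"grip":0.5},{"slide":[-1,70,40],"roll":0,"grip":0.5},{"slide":[-1,110,40],"roll":0,"grip":0.5},{"slide":[-1,145,40],"roll":0,"grip":0.5},{"slide":[-1,170,40],"roll":0,"grip":0.5},{"slide":[-1,181,40],"roll":0,"grip":0.5},{"slide":[-1,186,40],"roll":0,"grip":0.5},{"slide":[-1,186,40],"roll":0,"grip":0.5},{"slide":[-1,186,40],"roll":0,"grip":1},{"slide":[-1,186,40],"roll":0,"grip":1},{"slide":[-1,186,40],"roll":0,"grip":1},{"slide":[-1,186,40],"roll":0,"grip":1},{"slide":[-1,186,40],"roll":0,"grip":1},{"slide":[-1,186,40],"roll":0,"grip":1},{"slide":[-1,186,40],"roll":0,"grip":1},{"slide":[-1,186,40],"roll":0,"grip":1},{"slide":[-1,186,40],"roll":0,"grip":1}]'
```

```text
time: 8.68
tool_pos: [0.4116, -0.2254, 0.0119]
ee_rot: [-1.572, -0.001, -0.0]
wrist_force: [0.0, 0.1, 5.1]
width: 0.0152
```

```bash
python3 -m creep '[{"slide":[0,0,0],"roll":0,"grip":1},{"slide":[0,-10,0],"roll":0,"grip":1},{"slide":[0,-30,0],"roll":0,"grip":1},{"slide":[0,-60,0],"roll":0,"grip":1},{"slide":[0,-100,0],"roll":0,"grip":1},{"slide":[0,-140,0],"roll":0,"grip":1},{"slide":[0,-150,0],"roll":0,"grip":1},{"slide":[0,-150,0],"roll":0,"grip":1}]'
python3 shot.py e side scene
python3 - <<'E'
import cv2
a=cv2.resize(cv2.imread('pics/scene_e.png')[200:340,90:230],None,fx=2.85,fy=2.85)
b=cv2.resize(cv2.imread('pics/side_e.png')[70:210,240:380],None,fx=2.85,fy=2.85)
cv2.imwrite('pics/ee.png',cv2.hconcat([a,b]))
E
```

```text
time: 9.35
tool_pos: [0.4128, -0.2263, 0.1651]
ee_rot: [-1.576, -0.007, 0.0]
wrist_force: [-0.4, 0.3, -1.7]
width: 0.0152
9.45
```

View pics/ee.png

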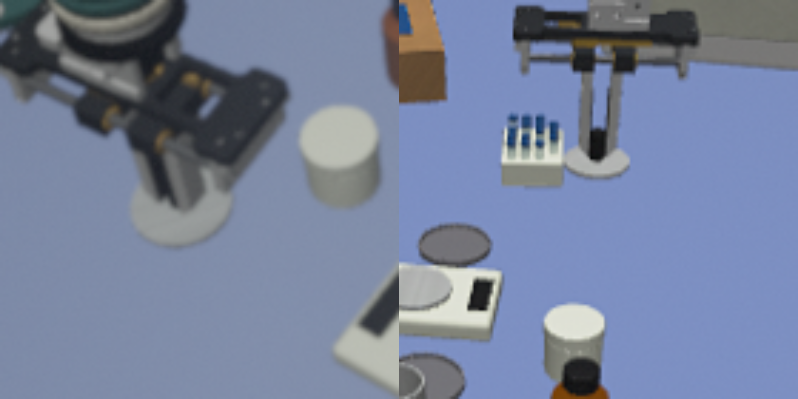

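```bash
python3 -m creep '[{"slide":[179,0,314],"roll":0,"grip":1},{"slide":[179,0,314],"roll":0,"grip":1},{"slide":[179,0,314],"roll":0,"grip":1},{"slide":[179,0,314],"roll":0,"grip":1},{"slide":[179,0,314],"roll":0,"grip":1},{"slide":[179,0,314],"roll":0,"grip":1},{"slide":[179,0,314],"roll":0,"grip":1},{"slide":[179,0,314],"roll":0,"grip":1},{"slide":[179,0,314],"roll":0,"grip":1},{"slide":[179,0,314],"roll":0,"grip":1},{"slide":[179,0,314],"roll":0,"grip":1},{"slide":[179,0,314],"roll":0,"grip":1},{"slide":[179,0,314],"roll":0,"grip":1}]'
python3 shot.py f side scene
python3 - <<'E'
import cv2
a=cv2.resize(cv2.imread('pics/scene_f.png')[130:270,230:370],None,fx=2.85,fy=2.85)
b=cv2.resize(cv2.imread('pics/side_f.png')[120:260,170:310],None,fx=2.85,fy=2.85)
cv2.imwrite('pics/ff.png',cv2.hconcat([a,b]))
E
```

```text
time: 10.53
tool_pos: [0.5888, 0.0877, 0.1593]
ee_rot: [-1.572, 0.003, -0.001]
wrist_force: [-0.4, -0.1, -1.2]
width: 0.0155
10.6333
```

View pics/ff.png

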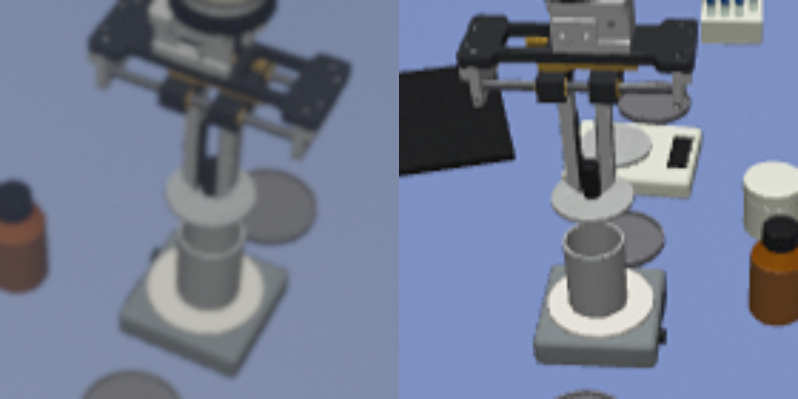

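```bash
python3 - <<'E'
from h import *
cs,cd=camera_info('scene'),camera_info('side')
S=cv2.imread('pics/scene_f.png');D=cv2.imread('pics/side_f.png')
def hull(im,roi,vlo,shi,vhi=255):
    x0,y0,x1,y1=roi;h=cv2.cvtColor(im,cv2.COLOR_BGR2HSV);m=np.zeros(im.shape[:2],np.uint8)
    m[y0:y1,x0:x1]=((h[y0:y1,x0:x1,2]>vlo)&(h[y0:y1,x0:x1,2]<vhi)&(h[y0:y1,x0:x1,1]<shi))*255
    c,_=cv2.findContours(m,0,cv2.CHAIN_APPROX_NONE);c=max(c,key=cv2.contourArea);h=cv2.convexHull(c)
    return cv2.boundingRect(c),cv2.fitEllipse(h)
for im,n,roi in((S,'s',(286,186,322,212)),(D,'d',(222,182,255,199))): print(n,hull(im,roi,110,30))
a=hull(S,(286,186,322,212),110,30)[0];b=hull(D,(222,182,255,199),110,30)[0]
o=robot.get_obs();print(o['tool_pos'])
for tz in (.147,):
  P=o['tool_pos'].copy();P[2]=tz;print('proj of tool axis at disc',proj(cs,P),proj(cd,P))
s=cv2.resize(S[180:225,280:330],None,fx=8,fy=8,interpolation=2);d=cv2.resize(D[170:215,215:265],None,fx=8,fy=8,interpolation=2)
cv2.imwrite('pics/fz.png',cv2.hconcat([s,d]))
E
```

```text
s ((288, 186, 34, 26), ((305.7803649902344, 201.05758666992188), (32.5677604675293, 36.84313201904297), 121.06541442871094))
d ((224, 182, 31, 17), ((242.1315460205078, 189.5334014892578), (20.631420135498047, 37.548892974853516), 92.97940063476562))
[0.5893276  0.08758003 0.16055911]
proj of tool axis at disc [302.68233687 198.84548583] [237.57898702 189.13240851]
```

View pics/fz.png

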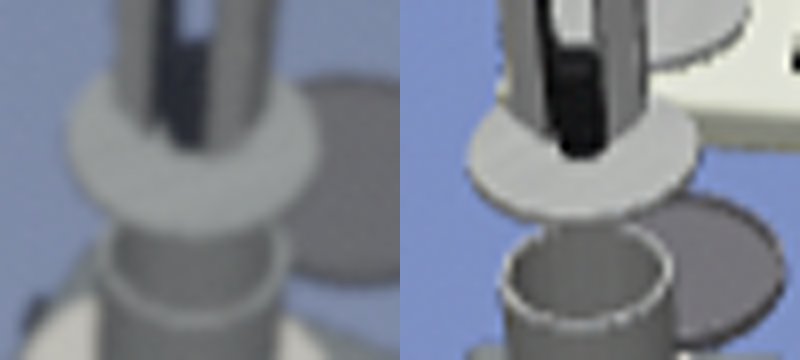

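```bash
python3 - <<'E'
from h import *
cs,cd=camera_info('scene'),camera_info('side')
X,r=tri((cs,(304.25,198)),(cd,(237.9,188.8)));print('disc',X*1000,r)
X,r=tri((cs,(304.5,213)),(cd,(238.6,204)));print('rim',X*1000,r)
E
```

```text
disc [590.0703241   89.54508878 148.91290165] [np.float64(1.9237455595491), np.float64(1.9237455595488693)]
rim [592.47831046  88.58377023 100.58519807] [np.float64(2.815941180329375), np.float64(2.8159411803292382)]
```

```bash
python3 -m creep '[{"slide":[2,10,0],"roll":0,"grip":1},{"slide":[2,22,0],"roll":0,"grip":1},{"slide":[2,34,0],"roll":0,"grip":1},{"slide":[2,38,0],"roll":0,"grip":1},{"slide":[2,41,0],"roll":0,"grip":1},{"slide":[2,41,0],"roll":0,"grip":1},{"slide":[2,41,0],"roll":0,"grip":1}]'
```

```text
time: 11.22
tool_pos: [0.592, 0.089, 0.1199]
ee_rot: [-1.571, 0.0, 0.0]
wrist_force: [-0.1, 0.3, -0.9]
width: 0.0153
```

```bash
python3 -m creep '[{"slide":[0,1,0],"roll":0,"grip":1},{"slide":[0,1,0],"roll":0,"grip":1},{"slide":[0,1,0],"roll":0,"grip":1}]'
```

```text
time: 11.47
tool_pos: [0.5923, 0.089, 0.1195]
ee_rot: [-1.571, -0.001, 0.0]
wrist_force: [0.1, 0.7, -1.3]
width: 0.0153
```

```bash
python3 -m creep '[{"slide":[-0.5,1,0],"roll":0,"grip":1},{"slide":[-0.5,1.5,0],"roll":0,"grip":1},{"slide":[-0.5,1.5,0],"roll":0,"grip":1}]'; python3 -m creep '[{"slide":[0,0.7,0],"roll":0,"grip":1},{"slide":[0,0.7,0],"roll":0,"grip":1},{"slide":[0,0.7,0],"roll":0,"grip":1}]'
```

```text
time: 11.72
tool_pos: [0.5914, 0.089, 0.1174]
ee_rot: [-1.571, 0.0, 0.0]
wrist_force: [-0.3, -0.0, -1.3]
width: 0.0152
time: 11.97
tool_pos: [0.5916, 0.089, 0.117]
ee_rot: [-1.571, -0.0, -0.0]
wrist_force: [0.0, -0.3, -0.8]
width: 0.0152
```

```bash
python3 -m creep '[{"slide":[0,0.7,0],"roll":0,"grip":1},{"slide":[0,0.7,0],"roll":0,"grip":1},{"slide":[0,0.7,0],"roll":0,"grip":1}]'; python3 -m creep '[{"slide":[0,0.7,0],"roll":0,"grip":1},{"slide":[0,0.7,0],"roll":0,"grip":1},{"slide":[0,0.7,0],"roll":0,"grip":1}]'; python3 shot.py g side scene
python3 - <<'E'
import cv2
S=cv2.imread('pics/scene_g.png');D=cv2.imread('pics/side_g.png')
s=cv2.resize(S[185:235,280:330],None,fx=8,fy=8,interpolation=2);d=cv2.resize(D[175:225,215:265],None,fx=8,fy=8,interpolation=2)
cv2.imwrite('pics/gz.png',cv2.hconcat([s,d]))
E
```

```text
time: 12.22
tool_pos: [0.5917, 0.089, 0.1169]
ee_rot: [-1.571, -0.001, 0.0]
wrist_force: [-1.5, 0.4, 3.1]
width: 0.0152
time: 12.47
tool_pos: [0.5918, 0.089, 0.1169]
ee_rot: [-1.571, -0.001, 0.0]
wrist_force: [-2.1, 0.7, 6.2]
width: 0.0154
12.5667
```

View pics/gz.png

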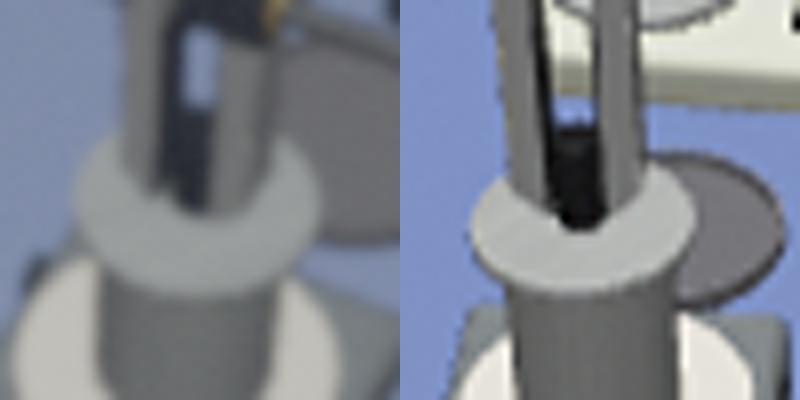

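```bash
python3 -m creep '[{"slide":[0,-1,0],"roll":0,"grip":0},{"slide":[0,-1,0],"roll":0,"grip":0},{"slide":[0,-1,0],"roll":0,"grip":0},{"slide":[0,-1,0],"roll":0,"grip":0},{"slide":[0,-1,0],"roll":0,"grip":0},{"slide":[0,-30,0],"roll":0,"grip":0},{"slide":[0,-70,0],"roll":0,"grip":0},{"slide":[0,-100,0],"roll":0,"grip":0},{"slide":[0,-100,-40],"roll":0,"grip":0},{"slide":[0,-100,-60],"roll":0,"grip":0},{"slide":[0,-100,-60],"roll":0,"grip":0},{"slide":[0,-100,-60],"roll":0,"grip":0}]'; python3 shot.py h side scene wrist
python3 - <<'E'
import cv2
S=cv2.imread('pics/scene_h.png');D=cv2.imread('pics/side_h.png');W=cv2.imread('pics/wrist_h.png')
s=cv2.resize(S[195:255,270:330],None,fx=6,fy=6,interpolation=2);d=cv2.resize(D[185:245,210:270],None,fx=6,fy=6,interpolation=2)
cv2.imwrite('pics/hz.png',cv2.hconcat([s,d]))
E
```

```text
time: 13.57
tool_pos: [0.5915, 0.0284, 0.2151]
ee_rot: [-1.57, 0.0, -0.002]
wrist_force: [0.7, -0.7, -0.3]
width: 0.0919
13.7167
```

View pics/hz.png

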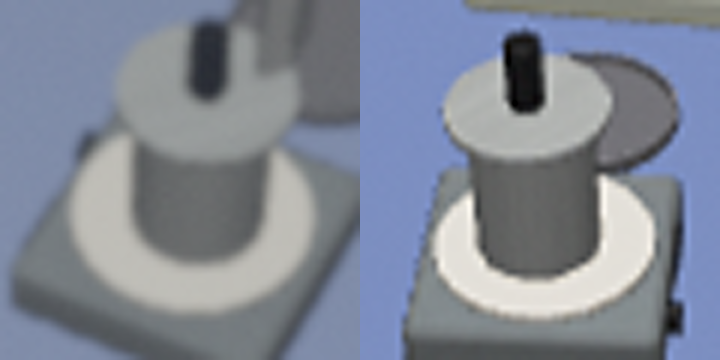

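View pics/wrist_h.png

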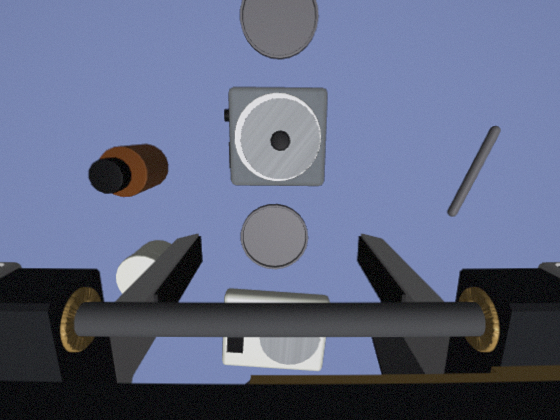

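```bash
python3 -m creep '[{"slide":[-163,0,28],"roll":0,"grip":0},{"slide":[-163,0,28],"roll":0,"grip":0},{"slide":[-163,0,28],"roll":0,"grip":0},{"slide":[-163,0,28],"roll":0,"grip":0},{"slide":[-163,0,28],"roll":0,"grip":0},{"slide":[-163,0,28],"roll":0,"grip":0},{"slide":[-163,0,28],"roll":0,"grip":0}]'; python3 shot.py i side scene
python3 - <<'E'
from h import *
S=cv2.imread('pics/scene_i.png');D=cv2.imread('pics/side_i.png')
print(robot.get_obs()['tool_pos'])
for n,im,(u,v) in(('scene',S,(205,180)),('side',D,(275,180))):
    h=cv2.cvtColor(im,cv2.COLOR_BGR2HSV)[v:v+70,u:u+60];m=((h[...,0]<25)&(h[...,1]>90)).astype(np.uint8)
    k,l,st,ce=cv2.connectedComponentsWithStats(m);i=1+st[1:,4].argmax();b=st[i];print(n,b[0]+u,b[1]+v,b[2:],ce[i]+[u,v])
s=cv2.resize(S[150:250,190:290],None,fx=4,fy=4,interpolation=2);d=cv2.resize(D[150:250,255:355],None,fx=4,fy=4,interpolation=2)
cv2.imwrite('pics/iz.png',cv2.hconcat([s,d]))
E
```

```text
time: 14.3
tool_pos: [0.429, 0.0576, 0.2157]
ee_rot: [-1.571, -0.002, 0.001]
wrist_force: [-0.4, 0.1, 0.2]
width: 0.0943
14.4
[0.42967794 0.05718539 0.21552543]
scene 225 204 [ 20  13 145] [234.70344828 210.62758621]
side 293 204 [ 21  30 492] [302.28861789 219.20934959]
```

View pics/iz.png

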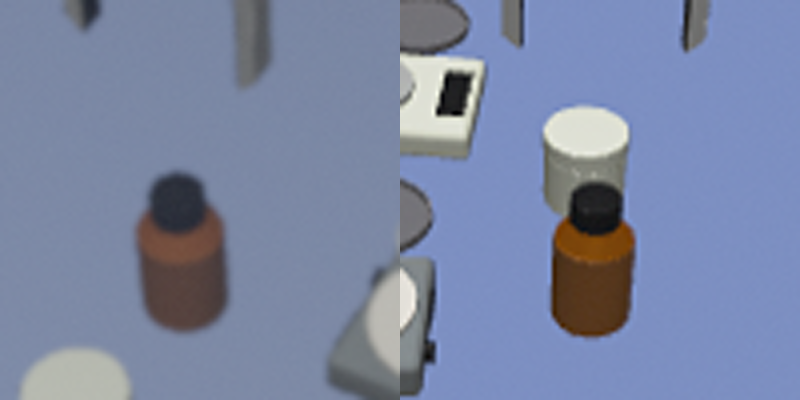

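```bash
python3 - <<'E'
from h import *
cs,cd=camera_info('scene'),camera_info('side')
print(plane(cd,(303.1,233.7),0)*1000,'cap top scene/side',plane(cs,(234.3,197.5),.1)*1000,plane(cd,(304,198.8),.1)*1000)
X,r=tri((cs,(234.3,197.5)),(cd,(304,198.8)));print(X*1000,r)
E
```

```text
[424.40509815  81.30826955   0.        ] cap top scene/side [429.52717962  57.47671197 100.        ] [426.37752663  58.04579916 100.        ]
[427.66659958  58.03201137  99.32620225] [np.float64(1.4026898938569992), np.float64(1.4026898938570223)]
```

```bash
python3 -m creep '[{"slide":[-2,40,0],"roll":0,"grip":0},{"slide":[-2,80,0],"roll":0,"grip":0},{"slide":[-2,120,0],"roll":0,"grip":0},{"slide":[-2,155,0],"roll":0,"grip":0},{"slide":[-2,180,0],"roll":0,"grip":0},{"slide":[-2,189,0],"roll":0,"grip":0},{"slide":[-2,189,0],"roll":0,"grip":0},{"slide":[-2,189,0],"roll":0,"grip":1},{"slide":[-2,189,0],"roll":0,"grip":1},{"slide":[-2,189,0],"roll":0,"grip":1},{"slide":[-2,189,0],"roll":0,"grip":1},{"slide":[-2,189,0],"roll":0,"grip":1},{"slide":[-2,189,0],"roll":0,"grip":1},{"slide":[-2,189,0],"roll":0,"grip":1},{"slide":[-2,189,0],"roll":0,"grip":1}]'
```

```text
time: 15.65
tool_pos: [0.427, 0.057, 0.027]
ee_rot: [-1.571, -0.001, 0.0]
wrist_force: [1.0, -0.1, 2.0]
width: 0.0535
```

```bash
python3 -m creep '[{"slide":[0,-30,0],"roll":0,"grip":1},{"slide":[0,-70,0],"roll":0,"grip":1},{"slide":[0,-110,0],"roll":0,"grip":1},{"slide":[30,-110,-20],"roll":0,"grip":1},{"slide":[65,-110,-40],"roll":0,"grip":1},{"slide":[95,-110,-60],"roll":0,"grip":1},{"slide":[130,-110,-80],"roll":0,"grip":1},{"slide":[157,-110,-92],"roll":0,"grip":1},{"slide":[157,-110,-92],"roll":0,"grip":1},{"slide":[157,-110,-92],"roll":0,"grip":1},{"slide":[157,-75,-92],"roll":0,"grip":1},{"slide":[157,-40,-92],"roll":0,"grip":1},{"slide":[157,-25,-92],"roll":0,"grip":1},{"slide":[157,-15,-92],"roll":0,"grip":1},{"slide":[157,-15,-92],"roll":0,"grip":1},{"slide":[157,-15,-92],"roll":0,"grip":1}]'; python3 shot.py j side scene
python3 - <<'E'
from h import *
S=cv2.imread('pics/scene_j.png');D=cv2.imread('pics/side_j.png')
s=cv2.resize(S[205:305,220:320],None,fx=4,fy=4,interpolation=2);d=cv2.resize(D[140:240,195:295],None,fx=4,fy=4,interpolation=2)
cv2.imwrite('pics/jz.png',cv2.hconcat([s,d]))
E
```

```text
time: 16.98
tool_pos: [0.5832, -0.0345, 0.0419]
ee_rot: [-1.571, -0.0, 0.001]
wrist_force: [0.3, 0.2, -1.6]
width: 0.0535
17.0833
```

View pics/jz.png

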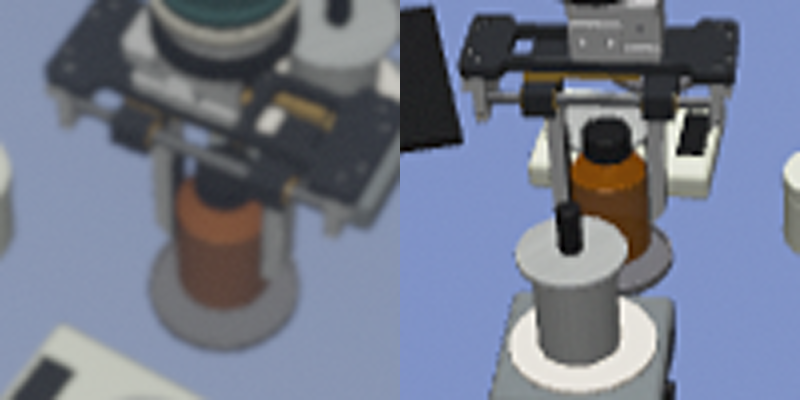

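```bash
python3 -m creep '[{"slide":[0,4,0],"roll":0,"grip":1},{"slide":[0,7,0],"roll":0,"grip":1},{"slide":[0,9,0],"roll":0,"grip":1},{"slide":[0,10,0],"roll":0,"grip":1},{"slide":[0,10,0],"roll":0,"grip":1}]'; python3 -m creep '[{"slide":[0,0.7,0],"roll":0,"grip":1},{"slide":[0,0.7,0],"roll":0,"grip":1},{"slide":[0,0.7,0],"roll":0,"grip":1}]'
```

```text
time: 17.5
tool_pos: [0.5835, -0.035, 0.0313]
ee_rot: [-1.571, 0.0, -0.0]
wrist_force: [-0.4, -0.6, -1.8]
width: 0.0537
time: 17.75
tool_pos: [0.5836, -0.035, 0.0311]
ee_rot: [-1.571, -0.0, -0.0]
wrist_force: [-1.1, 0.2, 0.1]
width: 0.0537
```

```bash
python3 -m creep '[{"slide":[0,0.7,0],"roll":0,"grip":1},{"slide":[0,0.7,0],"roll":0,"grip":1},{"slide":[0,0.7,0],"roll":0,"grip":1}]'
```

```text
time: 18.0
tool_pos: [0.5836, -0.0351, 0.0311]
ee_rot: [-1.571, -0.0, 0.0]
wrist_force: [-2.3, 0.2, 5.8]
width: 0.0541
```

```bash
python3 -m creep '[{"slide":[0,0,0],"roll":0,"grip":0},{"slide":[0,0,0],"roll":0,"grip":0},{"slide":[0,0,0],"roll":0,"grip":0},{"slide":[0,0,0],"roll":0,"grip":0},{"slide":[0,0,0],"roll":0,"grip":0},{"slide":[0,0,0],"roll":0,"grip":0},{"slide":[0,-30,0],"roll":0,"grip":0},{"slide":[0,-70,0],"roll":0,"grip":0},{"slide":[0,-110,0],"roll":0,"grip":0},{"slide":[0,-145,0],"roll":0,"grip":0},{"slide":[0,-170,0],"roll":0,"grip":0},{"slide":[-40,-170,-20],"roll":0,"grip":0},{"slide":[-75,-170,-40],"roll":0,"grip":0},{"slide":[-110,-170,-55],"roll":0,"grip":0},{"slide":[-151,-170,-75],"roll":0,"grip":0},{"slide":[-151,-170,-75],"roll":0,"grip":0},{"slide":[-151,-170,-75],"roll":0,"grip":0},{"slide":[-151,-170,-75],"roll":0,"grip":0}]'; python3 shot.py k wrist scene side
```

```text
time: 19.5
tool_pos: [0.4331, -0.1101, 0.2004]
ee_rot: [-1.571, -0.002, -0.001]
wrist_force: [0.0, 0.1, 0.1]
width: 0.0942
19.65
```

View pics/wrist_k.png

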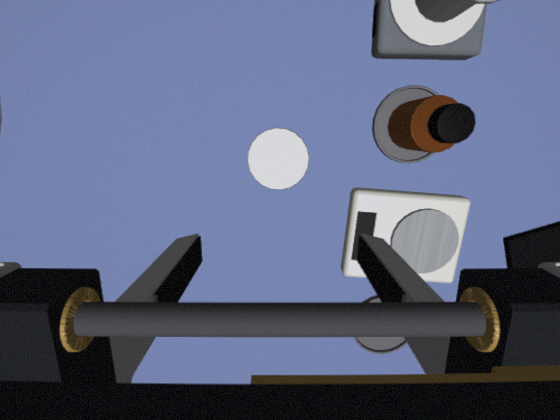

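View pics/scene_k.png

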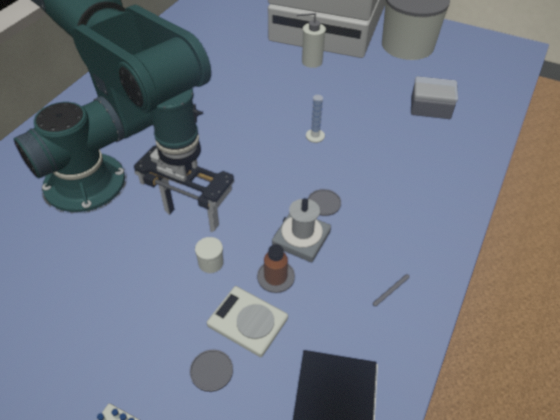

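Bottle stands upright in the middle saucer (scene 276,267). The jar lid is at wrist (278,159).

```bash
python3 - <<'E'
from seg import *
cw=camera_info('wrist'); cw['cam_to_world']=np.load('wrist_k.npy');cs=camera_info('scene');cd=camera_info('side')
e,c=ell(cv2.imread('pics/wrist_k.png'),(240,120,320,200),150,255,0,40);print(e,plane(cw,e[0],.06)*1000)
print(tri((cw,e[0]),(cs,(208.3,247.3))))
e,c=ell(cv2.imread('pics/wrist_k.png'),(372,85,480,165),80,255,0,40)
E
```

```text
((277.79345703125, 158.36195373535156), (60.20500946044922, 60.6397705078125), 171.34767150878906) [431.29692375 -68.81613389  60.        ]
(array([ 0.43172962, -0.068688  ,  0.05780859]), [np.float64(0.5353575217711672), np.float64(0.5353575217712141)])
```

```bash
python3 -m creep '[{"slide":[-2,0,41],"roll":0,"grip":0},{"slide":[-2,20,41],"roll":0,"grip":0},{"slide":[-2,60,41],"roll":0,"grip":0},{"slide":[-2,100,41],"roll":0,"grip":0},{"slide":[-2,140,41],"roll":0,"grip":0},{"slide":[-2,172,41],"roll":0,"grip":0},{"slide":[-2,186,41],"roll":0,"grip":0},{"slide":[-2,186,41],"roll":0,"grip":0},{"slide":[-2,186,41],"roll":0,"grip":1},{"slide":[-2,186,41],"roll":0,"grip":1},{"slide":[-2,186,41],"roll":0,"grip":1},{"slide":[-2,186,41],"roll":0,"grip":1},{"slide":[-2,186,41],"roll":0,"grip":1},{"slide":[-2,186,41],"roll":0,"grip":1},{"slide":[-2,186,41],"roll":0,"grip":1},{"slide":[-2,186,41],"roll":0,"grip":1}]'
```

```text
time: 20.98
tool_pos: [0.4316, -0.0693, 0.0153]
ee_rot: [-1.571, -0.003, -0.0]
wrist_force: [-0.0, 0.4, 5.8]
width: 0.0616
```

```bash
python3 -m creep '[{"slide":[0,-25,0],"roll":0,"grip":1},{"slide":[0,-60,0],"roll":0,"grip":1},{"slide":[0,-100,0],"roll":0,"grip":1},{"slide":[0,-130,0],"roll":0,"grip":1},{"slide":[0,-130,40],"roll":0,"grip":1},{"slide":[0,-130,80],"roll":0,"grip":1},{"slide":[0,-130,120],"roll":0,"grip":1},{"slide":[0,-130,160],"roll":0,"grip":1},{"slide":[0,-130,200],"roll":0,"grip":1},{"slide":[0,-130,240],"roll":0,"grip":1},{"slide":[10,-130,275],"roll":0,"grip":1},{"slide":[40,-130,291],"roll":0,"grip":1},{"slide":[80,-130,291],"roll":0,"grip":1},{"slide":[120,-130,291],"roll":0,"grip":1},{"slide":[150,-130,291],"roll":0,"grip":1},{"slide":[159,-130,291],"roll":0,"grip":1},{"slide":[159,-130,291],"roll":0,"grip":1},{"slide":[159,-130,291],"roll":0,"grip":1}]'
```

```text
time: 22.48
tool_pos: [0.5885, 0.2217, 0.1427]
ee_rot: [-1.571, 0.003, -0.0]
wrist_force: [0.5, -0.5, -1.1]
width: 0.0617
```

```bash
python3 -m creep '[{"slide":[0,40,0],"roll":0,"grip":1},{"slide":[0,80,0],"roll":0,"grip":1},{"slide":[0,105,0],"roll":0,"grip":1},{"slide":[0,115,0],"roll":0,"grip":1},{"slide":[0,115,0],"roll":0,"grip":1},{"slide":[0,115,0],"roll":0,"grip":1}]';  python3 shot.py l side scene
python3 - <<'E'
from h import *
S=cv2.imread('pics/scene_l.png');D=cv2.imread('pics/side_l.png')
s=cv2.resize(S[140:240,270:370],None,fx=4,fy=4,interpolation=2);d=cv2.resize(D[210:310,185:285],None,fx=4,fy=4,interpolation=2)
cv2.imwrite('pics/lz.png',cv2.hconcat([s,d]))
E
```

```text
time: 22.98
tool_pos: [0.5892, 0.2223, 0.0302]
ee_rot: [-1.57, -0.001, 0.0]
wrist_force: [0.2, 0.4, -1.1]
width: 0.0613
23.0833
```

View pics/lz.png

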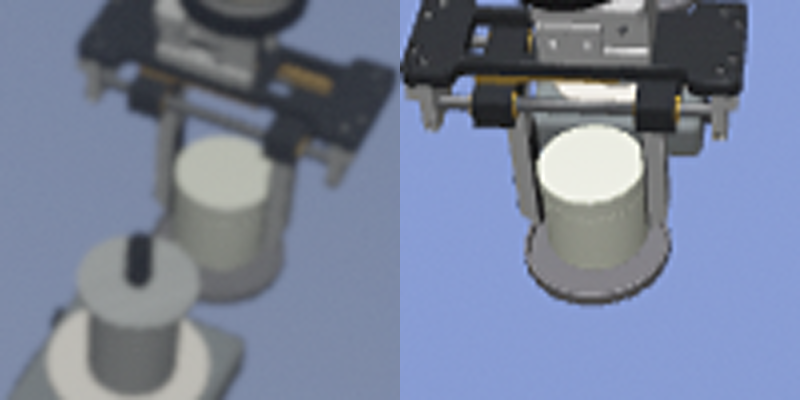

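```bash
python3 -m creep '[{"slide":[2,4,0],"roll":0,"grip":1},{"slide":[2,7,0],"roll":0,"grip":1},{"slide":[2,9,0],"roll":0,"grip":1},{"slide":[2,10,0],"roll":0,"grip":1},{"slide":[2,10,0],"roll":0,"grip":1}]'; python3 -m creep '[{"slide":[0,0.7,0],"roll":0,"grip":1},{"slide":[0,0.7,0],"roll":0,"grip":1},{"slide":[0,0.7,0],"roll":0,"grip":1}]'
```

```text
time: 23.5
tool_pos: [0.5917, 0.222, 0.0194]
ee_rot: [-1.571, -0.0, -0.0]
wrist_force: [-0.9, 0.1, 1.2]
width: 0.0614
time: 23.75
tool_pos: [0.5917, 0.222, 0.0194]
ee_rot: [-1.571, -0.001, 0.0]
wrist_force: [-3.1, -1.3, 6.7]
width: 0.0613
```

```bash
python3 -m creep '[{"slide":[0,0.7,0],"roll":0,"grip":1},{"slide":[0,0.7,0],"roll":0,"grip":1},{"slide":[0,0.7,0],"roll":0,"grip":1}]'
```

```text
time: 24.0
tool_pos: [0.5917, 0.2221, 0.0194]
ee_rot: [-1.571, -0.001, 0.0]
wrist_force: [-3.8, -0.7, 8.2]
width: 0.0613
```

```bash
python3 -m creep '[{"slide":[0,0,0],"roll":0,"grip":0},{"slide":[0,0,0],"roll":0,"grip":0},{"slide":[0,0,0],"roll":0,"grip":0},{"slide":[0,0,0],"roll":0,"grip":0},{"slide":[0,0,0],"roll":0,"grip":0},{"slide":[0,-30,0],"roll":0,"grip":0},{"slide":[0,-70,0],"roll":0,"grip":0},{"slide":[0,-110,0],"roll":0,"grip":0},{"slide":[0,-150,0],"roll":0,"grip":0},{"slide":[0,-190,0],"roll":0,"grip":0},{"slide":[0,-190,0],"roll":0,"grip":0},{"slide":[-40,-200,0],"roll":0,"grip":0},{"slide":[-80,-200,-20],"roll":0,"grip":0},{"slide":[-110,-220,-40],"roll":0,"grip":0},{"slide":[-110,-230,-70],"roll":0,"grip":0},{"slide":[-110,-230,-110],"roll":0,"grip":0},{"slide":[-110,-230,-120],"roll":0,"grip":0},{"slide":[-110,-230,-120],"roll":0,"grip":0},{"slide":[-110,-230,-120],"roll":0,"grip":0}]';  python3 shot.py m side scene wrist
python3 - <<'E'
from h import *
S=cv2.imread('pics/scene_m.png');D=cv2.imread('pics/side_m.png')
s=cv2.resize(S[170:310,230:370],None,fx=2.85,fy=2.85,interpolation=2);d=cv2.resize(D[160:300,185:325],None,fx=2.85,fy=2.85,interpolation=2)
cv2.imwrite('pics/mz.png',cv2.hconcat([s,d]))
E
```

```text
time: 25.58
tool_pos: [0.4816, 0.1021, 0.2471]
ee_rot: [-1.57, 0.0, -0.001]
wrist_force: [-0.5, -0.1, 0.2]
width: 0.094
25.7333
```

View pics/mz.png

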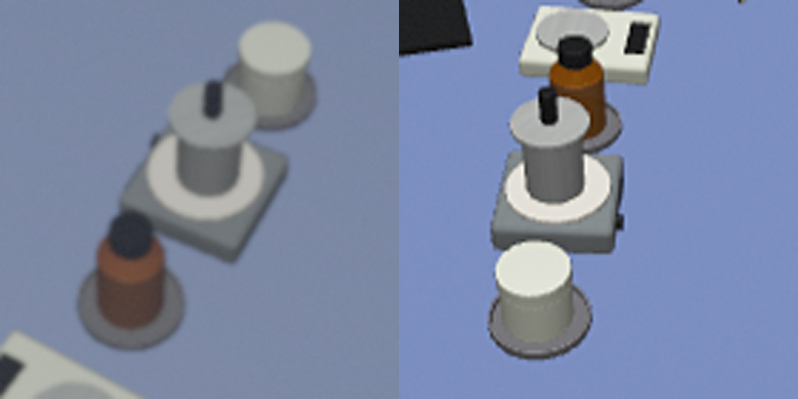

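View pics/wrist_m.png

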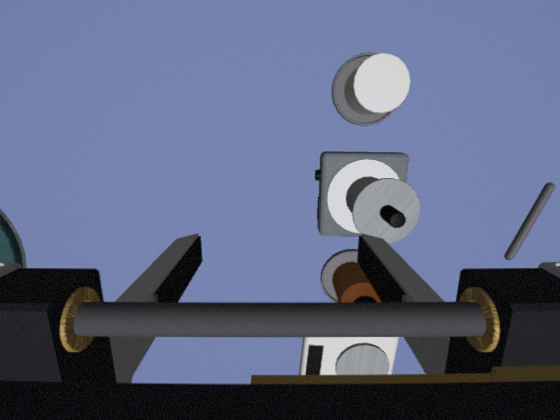

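View pics/side_m.png

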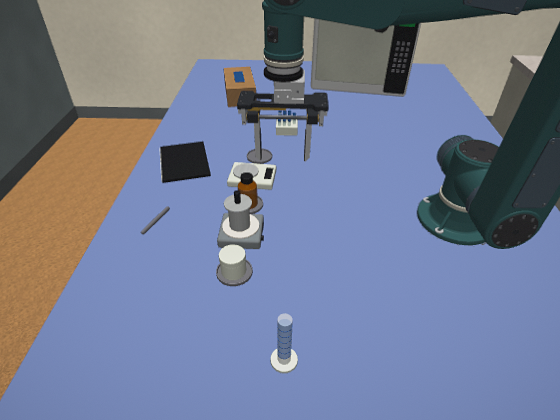

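```bash
python3 - <<'E'
from seg import *
cs,cd,cw=camera_info('scene'),camera_info('side'),camera_info('wrist');cw['cam_to_world']=np.load('wrist_m.npy')
S,D,W=[cv2.imread(f'pics/{n}_m.png') for n in('scene','side','wrist')]
e,_=ell(W,(340,48,415,116),175,255,0,30);e2,_=ell(D,(218,244,248,263),195,255,0,40);e3,_=ell(S,(312,177,342,197),165,255,0,30)
print('jar w',plane(cw,e[0],.064)*1000,'tri',tri((cw,e[0]),(cd,e2[0]),(cs,e3[0])))
e=cv2.fitEllipse(max(cv2.findContours((cv2.inRange(cv2.cvtColor(cv2.imread('pics/wrist_h.png'),cv2.COLOR_BGR2HSV),(0,0,195),(180,30,255))[88:186,230:327]),0,1)[0],key=cv2.contourArea)+[230,88])
ch=dict(cw);ch['cam_to_world']=np.load('wrist_h.npy');print('plate',plane(ch,e[0],.035)*1000,'knob top',plane(ch,(280.5,140.5),.143)*1000)
# side cover disc: extents from crop
u=(185+(550-399)/2.85,160+121/2.85);v=(230+212.5/2.85,170+115/2.85)
X,r=tri((cd,u),(cs,v));print('cover',X*1000,r)
u=(185+(575-399)/2.85,160+46/2.85);v=(230+131.5/2.85,170+225/2.85)
X,r=tri((cd,u),(cs,v));print('cap top',X*1000,r)
print('cyl foot',plane(cd,(284,360),0)*1000)
a=cv2.imread('pics/side0.png')[300:380,260:310];b=D[300:380,260:310];print('cyl diff',cv2.absdiff(a,b).mean())
E
```

```text
jar w [591.18245403 222.42312092  64.        ] tri (array([0.59229033, 0.22259226, 0.06248161]), [np.float64(0.6226886258129496), np.float64(0.3416872427080932), np.float64(0.6923638417841939)])
plate [589.48673794  91.08807529  35.        ] knob top [591.52249056  90.42690065 143.        ]
cover [592.40206604  90.55838702 107.38149068] [np.float64(1.8641934466091872), np.float64(1.8641934466092314)]
cap top [583.3735549  -31.87174282 101.62370461] [np.float64(1.4056405526517723), np.float64(1.4056405526515043)]
cyl foot [463.29572399 444.84702663   0.        ]
cyl diff 0.7448333333333333
```

Every check agrees to within about 3 mm, so I'm handing the job in.

```bash
python3 -c "
from bench import ticket
print(ticket.close_job())"
```

```text
the job is handed in; nothing more can be done
None
```

The mixing station is set up and the job is handed in, at about 26 s of the 99 s. I stood the beaker on the stirrer plate and then put the cover on it. After that I stood the amber bottle in the saucer between stirrer and balance, and the jar in the saucer on the stirrer's other side. Everything is released, and the open gripper is raised clear.

Last checks, from the camera views:

| Item | Measured offset |
|---|---|
| Beaker and cover from the plate's centre | about 2 mm |
| Cover from the beaker | about 1–2 mm, so the mouth is fully closed |
| Bottle from its saucer's centre | about 3 mm |
| Jar from its saucer's centre | about 1 mm |

- **Standing:** in the last pictures all the items stand upright, the bottle and jar flat inside their rims.
- **Cylinder:** its part of the side picture is essentially unchanged from the start.
- **Heights:** those found by triangulation mostly came out 1–4 mm below the stated ones. Where each thing touched down agreed with the stated heights.
- **Forces:** readings at the end of each move stayed under about 9 N. I did not see the peaks in between.
- **Disagreements:** the views of the beaker's rim differed by up to about 3 mm. No check failed.

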